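Fill the canteen spice caddy

ROBOT

A 7-joint arm with a two-finger parallel gripper is mounted at the origin on the work surface. World frame = base frame: x ahead of the robot, y to its left, z up, the work surface at z = 0. Lengths are in m, angles in rad, forces in N, time in s.
With the tool pointing down it reaches from about 0.4 to 0.9 m from the base axis. Payload 5.5 kg.
Tool frame: the origin (TCP) lies midway between the tips of the shut fingers; the grasp point (between the pads) lies 19 mm behind it (manip.grip_depth is the distance from the TCP to the grasp point, in m); z points along the fingers, y is the line along which they close (so a half turn about z gives the same grasp; the last joint's range is limited). The gripper opens to 92 mm and grips with 3 to 60 N. Pads are 19 mm wide; open, the fingers measure 130 mm over their backs; the gripper's body (75 mm by 190 mm) begins 47 mm behind the grasp point.
Start: joints at [1.539, 0.501, -0.427, 1.55, 0.221, 1.138, -0.21], TCP at [0.189, -0.622, 0.227] pointing down, gripper open.
Joint ranges: [-2.88, 2.88], [-0.31, 2.03], [-1.54, 1.56], [0.2, 2.42], [-1.41, 4.55], [0.19, 2.02], [-2.57, 2.57]. Speed limits (rad/s): [2.57, 2.57, 3.14, 3.14, 3.14, 3.14, 3.14].

INTERFACE

Orientations are given as a unit quaternion [x, y, z, w].
In Python, from bench import manip, effector, viewer gives the robot as it stands. Calls block until the motion is done:
- manip.move_pose(position, orientation): joint-space move of the TCP to a pose.
- manip.servo_line(position, ori=None, vel=0.15): straight line of the TCP; ori=None keeps the orientation; vel is the mean speed in m/s.
- manip.movej(angles): joint-space move.
- effector.open_jaws() and effector.close(f_grip=None): open the fingers fully, or close them until they stop; f_grip is the grip in N (None keeps the last).
- manip.sleep(seconds).
- manip.solve_ik(position, orientation): joint angles nearest the present ones, or None.
- viewer.get_image(name): name is "side" or "top"; returns the picture (384x512x3 uint8, red, green, blue); there is no depth.
- viewer.get_calibration(name): a dict with "vfov" (degrees; the focal length in pixels is half the picture's height over the tangent of half this angle, whatever the lens; pixels are square), "cx", "cy" (the principal point, pixels), "eye" and "attitude" of the camera in the world. Camera axes: x right, y down, z forward; pixel columns grow to the right and rows downward; lengths in m; the calibration is good to about 2 mm. A picture is of the moment at which its call begins. get_calibration takes no time and is no camera call.
A pose or a line that the arm cannot do raises manip.PlanningError and nothing moves.
- manip.hand_in(): hands the job in; it is judged then, once.
Readings, each from a call of its own:
- manip.current_clock(): time.
- manip.current_q(): joint angles.
- manip.current_joint_velocities(): joint speeds.
- manip.current_tau(): joint torques, N m.
- manip.current_tool_pos(): TCP position.
- manip.current_tcp_rot(): TCP orientation.
- manip.current_force(): force on the tool from outside, world axes, zero at the start.
- manip.current_wrist_torque(): the same for the moment, N m.
- manip.current_finger_gap(): finger opening in m.
- manip.current_gripper_force(): force on a finger pad.
Only numpy, scipy, OpenCV 4.12 (cv2) and the standard library are available. Lean on these libraries where they do the work, as an engineer would, in place of code of your own. Each camera call takes 0.05 s, during which the arm holds its last target. There are 200 camera calls.

TASK

Put the four full spice shakers into the steel caddy, each standing upright in the insert of the same colour as its lid, setting them down without dropping or tipping them. Leave the two empty shakers, those with a white sticker on the lid, standing where they are.

Things in the scene. Friction and masses are not known exactly. Their poses are not given: they have to be found in the camera images.
- chilli: Full chilli shaker, loose, upright: a round clear jar 44 mm across filled with dark red stuff, with a red lid 46 mm across covering heights 68 to 90 mm (total height 90 mm) and small black sprinkling holes in its top; about 160 g. Origin: centre of its underside; z up along the jar's axis.
- turmeric: Full turmeric shaker, loose, upright: a round clear jar 44 mm across filled with orange-yellow stuff, with a yellow lid 46 mm across covering heights 68 to 90 mm (total height 90 mm) and small black sprinkling holes in its top; about 160 g. Origin: centre of its underside; z up along the jar's axis.
- herbs: Full herbs shaker, loose, upright: a round clear jar 44 mm across filled with dull green stuff, with a green lid 46 mm across covering heights 68 to 90 mm (total height 90 mm) and small black sprinkling holes in its top; about 160 g. Origin: centre of its underside; z up along the jar's axis.
- salt: Full salt shaker, loose, upright: a round clear jar 44 mm across filled with white stuff, with a blue lid 46 mm across covering heights 68 to 90 mm (total height 90 mm) and small black sprinkling holes in its top; about 160 g. Origin: centre of its underside; z up along the jar's axis.
- empty_red: Look-alike that must stay: an empty shaker of the same size and shape (46 mm across, 90 mm tall, about 70 g), clear jar with nothing in it and a red lid with a round white sticker 28 mm across on top (no sprinkling holes). Origin: centre of its underside.
- empty_green: Look-alike that must stay: an empty shaker of the same size and shape (46 mm across, 90 mm tall, about 70 g), clear jar with nothing in it and a green lid with a round white sticker 28 mm across on top (no sprinkling holes). Origin: centre of its underside.
- bay_red: Red plastic insert of the steel caddy, fixed: open square tray 74 x 74 x 28 mm tall, walls and floor 3 mm (inside 68 x 68 mm). Origin: centre of its underside, 5 mm above the table; inner floor 3 mm above the origin. The four stand in one row at 76 mm spacing along their y axis, in any order, all with the same yaw.
- bay_yellow: Yellow plastic insert of the steel caddy, fixed: open square tray 74 x 74 x 28 mm tall, walls and floor 3 mm (inside 68 x 68 mm). Origin: centre of its underside, 5 mm above the table; inner floor 3 mm above the origin. x lies across the row of four, y along it (76 mm spacing, any order, same yaw).
- bay_green: Green plastic insert of the steel caddy, fixed: open square tray 74 x 74 x 28 mm tall, walls and floor 3 mm (inside 68 x 68 mm). Origin: centre of its underside, 5 mm above the table; inner floor 3 mm above the origin. The caddy round the four is a fixed tray 92 (x) by 318 mm (y), rim 18 mm tall; row along y.
- bay_blue: Blue plastic insert of the steel caddy, fixed: open square tray 74 x 74 x 28 mm tall, walls and floor 3 mm (inside 68 x 68 mm). Origin: centre of its underside, 5 mm above the table; inner floor 3 mm above the origin. Row of four along y; the caddy's low loop handles end 184 mm either side of its centre along y, 18 mm high.
Not all that is in view belongs to the job. What is meant by the salt is not pink, and is the smaller of those in its own colour.

How it is judged:
At the end, for the whole second after the job is handed in: Each full shaker stands upright on the floor of the insert of its lid's colour (within 18 mm of its centre, underside less than 9 mm above the insert's, tilt under 0.12 rad), at rest and released; both stickered empties stand upright within 30 mm of where they started (horizontal distance between chilli and bay_red below 0.018 m and z of chilli in the frame of bay_red between -0.001 and 0.009 m and angle between each of chilli, turmeric, herbs, salt, empty_red, empty_green's own z axis and vertical below 0.12 rad and linear speed of each of chilli, turmeric, herbs, salt, empty_red, empty_green below 0.02 m/s and contact force between each of chilli, turmeric, herbs, salt and the fingers below 0.1 N and horizontal distance between turmeric and bay_yellow below 0.018 m and z of turmeric in the frame of bay_yellow between -0.001 and 0.009 m and horizontal distance between herbs and bay_green below 0.018 m and z of herbs in the frame of bay_green between -0.001 and 0.009 m and horizontal distance between salt and bay_blue below 0.018 m and z of salt in the frame of bay_blue between -0.001 and 0.009 m and distance of each of empty_red, empty_green from where it was at the start of the episode below 0.03 m); the robot touches nothing.
It fails at once if a full shaker is tipped over (angle between any of chilli, turmeric, herbs, salt's own z axis and vertical above 0.8 rad).
It fails at once if a full shaker is dropped or thrown (faster than 0.8 m/s out of the fingers, a fall of about 3 cm) ((linear speed of chilli above 0.8 m/s and contact force between chilli and the fingers below 0.05 N) or (linear speed of turmeric above 0.8 m/s and contact force between turmeric and the fingers below 0.05 N) or (linear speed of herbs above 0.8 m/s and contact force between herbs and the fingers below 0.05 N) or (linear speed of salt above 0.8 m/s and contact force between salt and the fingers below 0.05 N)).
It fails at once if a stickered empty shaker is knocked over or shifted by more than 30 mm (distance of any of empty_red, empty_green from where it was at the start of the episode above 0.03 m or angle between any of empty_red, empty_green's own z axis and vertical above 0.5 rad).
It also fails if it takes over 106 s, if anything falls off the work surface, if the arm or the gripper's body presses on something with over 40 N, if the wrist force passes 120 N, or if a joint passes its speed limit or range.

## Working session

There is one attempt and no reset: what is moved stays moved. The work goes in short steps, each a Python script; the robot and the scene stay as the last script left them, time stands still between calls to the robot, and variables do not carry over. Pictures are saved under pics/ and viewed, at most 14 in all, crops included, and the job is handed in when it is done.

```bash
ls; mkdir -p pics; python3 - <<'E'
from bench import manip, effector, viewer
import cv2
for n in("top","side"):
    cv2.imwrite(f"pics/{n}0.png",cv2.resize(viewer.get_image(n)[:,:,::-1],(768,576),interpolation=cv2.INTER_CUBIC)); print(n,viewer.get_calibration(n))
print(manip.current_tcp_rot(),manip.current_clock())
E
```

```text
pics
top {'vfov': 52.94565013892564, 'cx': 257.12498886475794, 'cy': 192.73771197060174, 'eye': array([ 0.34727382, -0.00600987,  1.0148959 ]), 'attitude': array([ 0.70744437, -0.70110732,  0.05644187, -0.06917581])}
side {'vfov': 47.90684796388621, 'cx': 255.84925069353048, 'cy': 198.8771716259988, 'eye': array([0.249456  , 0.83080441, 0.72716644]), 'attitude': array([-0.15663821,  0.88030514, -0.44281981,  0.06661796])}
[ 9.89153950e-01  1.46879664e-01 -1.16566059e-04 -9.02437053e-04] 0.1
```

View pics/top0.png

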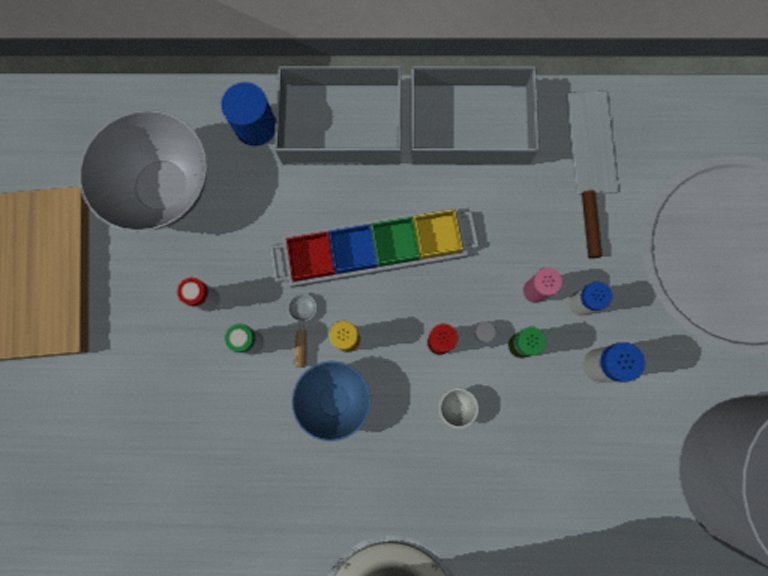

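View pics/side0.png

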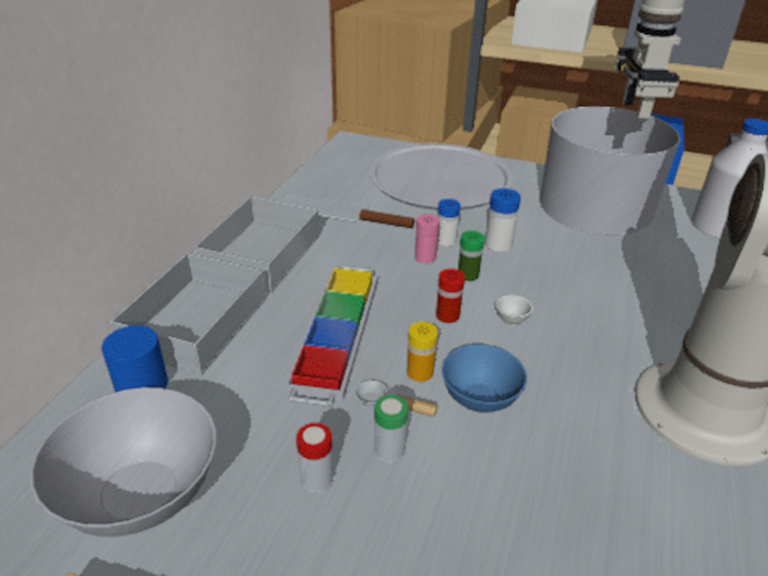

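Top view (768x576 scale): the empties are red (192,292) and green (240,338), both with stickers. The full shakers are turmeric (343,335), chilli (443,339) and herbs (530,342). Bays are red (310,256), blue (352,249), green (396,241) and yellow (438,233).

Salt candidates are small blue (597,296), big blue (622,362) and pink (547,283). Small blue fits, being not pink and the smaller of the blue-lidded ones. I'll confirm it in a crop and compute positions.

```bash
cat > h.py <<'E'
from bench import manip, effector, viewer
import cv2, numpy as np
from scipy.spatial.transform import Rotation as R
from scipy.optimize import least_squares
def project(cam,P):
    c=viewer.get_calibration(cam); f=192/np.tan(np.radians(c["vfov"]/2))
    p=R.from_quat(c["attitude"]).inv().apply(np.asarray(P,float)-c["eye"])
    return np.c_[f*p[:,0]/p[:,2]+c["cx"],f*p[:,1]/p[:,2]+c["cy"]]
def mask(img,hue):
    h=cv2.cvtColor(img,cv2.COLOR_RGB2HSV); lo,hi={"red":(172,6),"yellow":(20,32),"green":(50,80),"blue":(105,125)}[hue]
    H=h[...,0]; m=((H>=lo)&(H<=hi)) if lo<hi else ((H>=lo)|(H<=hi))
    m=(m&(h[...,1]>120)&(h[...,2]>50)).astype(np.uint8)
    return cv2.morphologyEx(m,cv2.MORPH_CLOSE,np.ones((3,3)))
def blob(img,hue,px):   # component nearest px: centroid, area, mask
    n,l,s,c=cv2.connectedComponentsWithStats(mask(img,hue))
    i=1+min(range(n-1),key=lambda k:np.hypot(*(c[k+1]-px))-1e-9*s[k+1,4]+(99 if s[k+1,4]<60 else 0))
    return c[i],s[i,4],(l==i).astype(np.uint8)
def hullc(p):
    m=cv2.moments(cv2.convexHull(p.astype(np.float32))); return np.array([m["m10"],m["m01"]])/m["m00"],m["m00"]
A=np.linspace(0,2*np.pi,40)
def lid(x,y,z0=.068,z1=.09,r=.023): return np.array([[x+r*np.cos(a),y+r*np.sin(a),z] for a in A for z in(z0,z1)])
def locate(img,cam,hue,px,dz=0):
    c,a,m=blob(img,hue,np.array(px,float))
    c,_=hullc(np.argwhere(m)[:,::-1])
    s=least_squares(lambda v:hullc(project(cam,lid(v[0],v[1],.068+dz,.09+dz)))[0]-c,[.5,0],x_scale=.1,diff_step=1e-4)
    return s.x,c,a,hullc(project(cam,lid(*s.x)))[1]
E
python3 - <<'E'
from h import *
t=viewer.get_image("top");s=viewer.get_image("side")
T=dict(turmeric=("yellow",343,335,423,336),chilli=("red",443,339,451,280),herbs=("green",530,342,471,241),salt=("blue",597,296,449,207),empty_red=("red",192,292,314,440),empty_green=("green",240,338,391,410))
for k,(h,a,b,c,d) in T.items():
    for im,n,p in((t,"top",(a/1.5,b/1.5)),(s,"side",(c/1.5,d/1.5))):
        x,cc,ar,mo=locate(im,n,h,p); print(k,n,x.round(4),cc.round(1),ar,round(mo))
ctr={}
for h,a,b in(("red",310,256),("blue",352,249),("green",396,241),("yellow",438,233)):
    c,ar,m=blob(t,h,np.array([a/1.5,b/1.5])); q=cv2.minAreaRect(np.argwhere(m)[:,::-1].astype(np.float32)); ctr[h]=np.array(q[0]); print(h,c,ar,q)
# rims at z=.033: fit row
hs=list(ctr); pts=np.array([ctr[h] for h in hs]); o=np.array([-1.5,-.5,.5,1.5])*.076
def tray(v,i):
    d=np.array([np.cos(v[2]),np.sin(v[2])]);n=np.array([-d[1],d[0]]);c=v[:2]+o[i]*d
    return np.array([[*(c+sx*.037*d+sy*.037*n),.033] for sx in(-1,1) for sy in(-1,1)])
f=least_squares(lambda v:np.concatenate([project("top",tray(v,i)).mean(0)-pts[i] for i in range(4)]),[.55,.05,-1.5],x_scale=.1)
print(f.x,f.fun.round(2)); d=np.array([np.cos(f.x[2]),np.sin(f.x[2])])
for i,h in enumerate(hs): print(h,f.x[:2]+o[i]*d)
v=t.copy()
for i in range(4): cv2.polylines(v,[project("top",tray(f.x,i))[[0,1,3,2]].round().astype(int)],1,(255,255,255))
cv2.imwrite("pics/bay.png",cv2.resize(np.hstack([v[120:210,180:330],t[160:250,330:450]])[:,:,::-1],None,fx=2.9,fy=2.9,interpolation=cv2.INTER_CUBIC))
E
```

```text
turmeric top [0.4385 0.0792] [229.  223.6] 292 301
turmeric side [0.4385 0.078 ] [281.6 223.5] 303 339
chilli top [ 0.4348 -0.0796] [294.6 225.7] 309 303
chilli side [ 0.4346 -0.0823] [300.8 186.9] 226 262
herbs top [ 0.4322 -0.2218] [353.5 227.3] 296 328
herbs side [ 0.4317 -0.2237] [314.5 160.5] 182 214
salt top [ 0.5073 -0.3307] [397.2 197. ] 318 339
salt side [ 0.5065 -0.3327] [299.  138.5] 153 178
empty_red top [0.5091 0.3325] [127.6 194.3] 171 328
empty_red side [0.5085 0.3298] [209.1 293.6] 326 528
empty_green top [0.4332 0.2498] [159.1 225.2] 145 325
empty_green side [0.4324 0.2471] [260.4 274.4] 257 467
red [206.35906863 170.4877451 ] 816 ((206.2608184814453, 170.48513793945312), (29.216989517211914, 28.12525177001953), 81.02737426757812)
blue [234.63208685 165.6079614 ] 829 ((234.6081085205078, 165.64866638183594), (29.098621368408203, 28.605422973632812), 80.53767395019531)
green [263.23938224 160.28700129] 777 ((263.1358337402344, 160.7245330810547), (28.749011993408203, 28.380434036254883), 79.3803482055664)
yellow [291.40384615 155.81610577] 832 ((291.5509338378906, 155.77169799804688), (28.99472999572754, 28.933300018310547), 79.3803482055664)
[ 0.60273974  0.03506609 -1.38868168] [-0.19  0.06  0.05 -0.04  0.05 -0.03  0.1   0.01]
red [0.58209324 0.14718087]
blue [0.59585757 0.07243768]
green [ 0.6096219 -0.0023055]
yellow [ 0.62338624 -0.07704868]
```

View pics/bay.png

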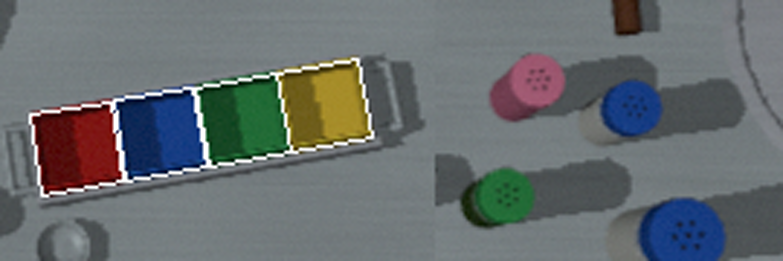

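The crop shows the small blue lid (native px 397,197) over white contents, clearly smaller than the other blue one, so it is the salt. The bay fit overlays well. Moving on to salt first.

```bash
cat >> h.py <<'E'
BAY=dict(red=(.5821,.1472),blue=(.5959,.0724),green=(.6096,-.0023),yellow=(.6234,-.0770)); TH=.182
ZG,ZT=.060,.215
def quats(th): return [(R.from_euler("z",th+np.pi/2+k*np.pi)*R.from_euler("x",np.pi)).as_quat() for k in(-1,0,1)][:2]
def best(pos,th):
    c=[]
    for q in quats(th):
        j=manip.solve_ik(pos,q)
        if j is not None: c.append((np.abs(np.array(j)-manip.current_q()).max(),q))
    return min(c,key=lambda t:t[0])[1]
def transit(pos,th):
    q=best(pos,th)
    try: manip.servo_line(pos,ori=q,vel=.25)
    except manip.PlanningError as e: print("line->pose",e); manip.move_pose(pos,q)
def pick(xy,th):
    transit([*xy,ZT],th); manip.servo_line([*xy,ZG],vel=.15)
    effector.close(f_grip=25); g=manip.current_finger_gap()
    manip.servo_line([*xy,ZT],vel=.15)
    print("gap",g,manip.current_finger_gap(),"t",manip.current_clock())
def place(h):
    xy=BAY[h]; transit([*xy,ZT],TH); manip.servo_line([*xy,ZG+.03],vel=.15); manip.servo_line([*xy,ZG+.0095],vel=.05)
    print("F",manip.current_force()); effector.open_jaws(); manip.servo_line([*xy,ZT],vel=.15)
    print("placed",manip.current_tool_pos(),"t",manip.current_clock())
E
python3 - <<'E'
from h import *
p=manip.current_tool_pos(); manip.servo_line([p[0],p[1],.33],vel=.2)
xy=(.507,-.3315)
transit([*xy,.33],-np.pi/4); print(manip.current_clock())
pick(xy,-np.pi/4)
cv2.imwrite("pics/s1.png",viewer.get_image("side")[:,:,::-1])
E
```

```text
2.7417
gap 0.045284393158677244 0.04531215351676184 t 6.5083
```

View pics/s1.png

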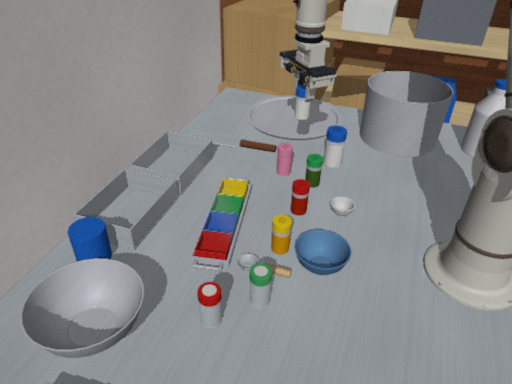

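The salt hangs upright in the gripper (native px 303,104) and nothing else moved. Placing it now, then checking.

```bash
python3 - <<'E'
from h import *
place("blue")
transit([.45,-.2,ZT],0)
for n,p in(("top",(236,163)),("side",(217,212))):
    im=viewer.get_image(n); print(locate(im,n,"blue",p,.008))
cv2.imwrite("pics/s2.png",im[:,:,::-1])
E
```

```text
F [-0.24722358  0.29546193 -0.15189341]
placed [0.59521124 0.07205793 0.21394833] t 11.925
(array([0.58220445, 0.06781647]), array([234.73012976, 165.41849148]), np.int32(744), 298.58849214273505)
(array([0.59614163, 0.07060036]), array([220.47566372, 204.1179941 ]), np.int32(240), 306.2282213889994)
```

View pics/s2.png

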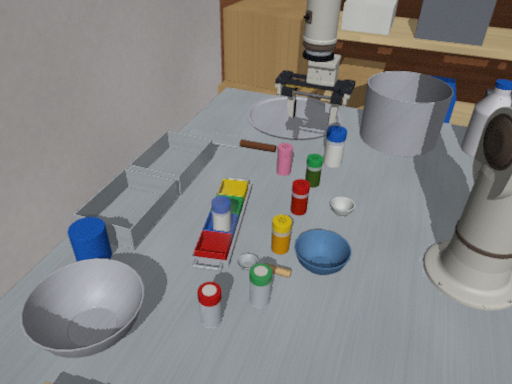

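The salt stands upright in the blue insert (native px 221,212), with the side fit within 2 mm of the bay centre. On to the other three.

```bash
python3 - <<'E'
from h import *
pick((.432,-.2227),0.1)
assert manip.current_finger_gap()>.04
place("green")
pick((.4347,-.081),-.45)
assert manip.current_finger_gap()>.04
place("red")
pick((.4385,.0786),1.35)
assert manip.current_finger_gap()>.04
place("yellow")
manip.servo_line([.45,-.2,.3],vel=.25)
cv2.imwrite("pics/f.png",np.vstack([viewer.get_image("side")[80:340,100:400],viewer.get_image("top")[100:300,100:400]])[:,:,::-1])
print(manip.current_clock())
E
```

```text
gap 0.045314618103801 0.04566806688323068 t 16.8417
F [ 0.24562345 -0.54067759 -1.15292007]
placed [ 0.6088666  -0.00253596  0.21393359] t 21.6833
gap 0.045661639770019156 0.04540818335754209 t 25.7583
F [-1.108681   -0.57392205 -0.90554082]
placed [0.58146947 0.14675076 0.21396608] t 30.55
gap 0.04568896633757323 0.04534420031644727 t 35.025
F [-0.06248952 -1.19881181 -1.19460849]
placed [ 0.6226767  -0.07721021  0.21388394] t 39.9
41.0667
```

View pics/f.png

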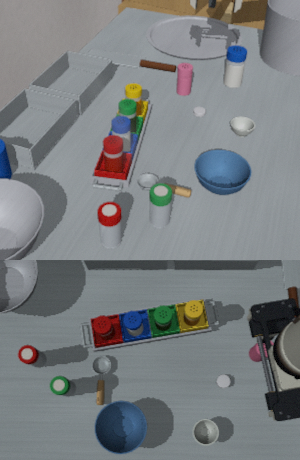

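All four shakers stand upright in their matching inserts: crop px red (113,155), blue (121,133), green (128,113), yellow (134,97). Both empties are where they started, and the arm is clear.

```bash
python3 -c "
from bench import manip
manip.sleep(.5); print(manip.hand_in())"
```

```text
the job is handed in; nothing more can be done
None
```

The job is handed in at about 42 s: all four full shakers stand upright in the inserts matching their lids, and the final picture shows both stickered empties standing where they started; the hand-in call returned no verdict.

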